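# Load the refill cartridge into the dosing unit

### The arm

A 6-joint arm with a two-finger parallel gripper is mounted at the origin on the work surface. World frame = base frame: x ahead of the robot, y to its left, z up, the work surface at z = 0. Lengths are in m, angles in rad, forces in N, time in s.
With the tool pointing down it reaches from about 0.4 to 0.825 m from the base axis. Payload 7 kg.
Tool frame: the origin (TCP) lies at the centre of the arm's flange, where the gripper is bolted on; the fingertips stand 178 mm ahead of it and the grasp point (between the pads) lies 159 mm ahead of it (arm.tip_reach is the distance from the TCP to the fingertips, in m); z points along the fingers, y is the direction in which the jaws open and shut (so a half turn about z gives the same grasp; the last joint's range is limited). The gripper opens to 88 mm and grips with 3 to 60 N. Pads are 19 mm wide; open, the fingers measure 130 mm over their backs; the gripper's body (78 mm by 193 mm) begins 47 mm behind the grasp point.
Start: joints at [-0.835, 0.359, 0.012, 0, -1.224, -0.288], TCP at [0.292, -0.608, 0.405] pointing down, gripper open.
Joint ranges: [-3.07, 3.07], [-1.43, 2.12], [-1.02, 1.25], [-3.03, 1.67], [-3.05, -0], [-3.03, 3.03]. Speed limits (rad/s): [2.39, 2.39, 3.01, 3.14, 3.14, 3.14].

### API

Orientations are given as [roll, pitch, yaw] about the fixed x, y, z axes, in that order (R = Rz(yaw) Ry(pitch) Rx(roll)).
In Python, from station import arm gives the robot as it stands.
- The arm moves only by the shell command python3 -m inch 'ROWS' [OPENING] [FORCE]. ROWS is JSON, a list that holds one entry, the list of rows, each a list of 6 numbers: the shift along the world's x, y, z in units of 200 mm (1.0 is 200 mm), then the turn, a rotation vector about the world's x, y, z in units of 180 degrees (1.0 is 180 degrees). A call has 1 to 8 rows; each row is the pose to reach, as a shift and turn from the pose commanded when the call began, turning the shorter way round; what a row does not reach only later rows make up. A row lasts 1/8 s, in which the tool goes at most 62.5 mm and 10.7 degrees, less where a joint would pass 70% of its speed; a pose out of reach is approached as far as the arm can. A call with a number of a shift or a turn outside -1 to 1 is refused whole. A call with a gripper value outside its range is refused whole. OPENING is the finger opening in mm, from 0 to 87.6, set as the call begins (- or left out, the last holds). The fingers move at their own pace and stop on an object; FORCE is the grip in N (left out, the last holds). Time passes only in rows, so rows that repeat a pose let the fingers close. It gives the time, the measured TCP pose, the force and the opening at its end, in the units of the state.
- arm.get_state(): the state, without advancing time (a new reading comes with each control period).
- arm.grab_frame(name): name is "scene" or "side" or "wrist"; returns the picture (384x512x3 uint8, blue, green, red); there is no depth.
- arm.camera_params(name): a dict with "vertical_fov" (degrees; the focal length in pixels is half the picture's height over the tangent of half this angle, whatever the lens; pixels are square), "cx", "cy" (the principal point, pixels), "k1" (the pictures are not rectified: a ray, as slopes to the right and down, at radius r is drawn at 1 + k1 r^2 times it, then the intrinsics apply), "pose" (4x4, takes a point from camera to world coordinates). Camera axes: x right, y down, z forward; pixel columns grow to the right and rows downward; lengths in m; the calibration is good to about 2 mm. A picture is of the moment at which its call begins: read the wrist's pose just before it. camera_params takes no time and is no camera call; for the wrist camera it gives the pose at the moment of the call.
- arm.job_done(): hands the job in, once; it reports no verdict.
Trained networks look in the newest picture that a camera, given by its name, has taken for a name from the list of things; names that differ only in an ending like _2 or _b are one class to them, and where a whole thing is asked for, a point or a joint stands for the part that bears it (a point fixed in the world has none). Each returns a list of dicts, best first, with "score" (0 to 1); they miss things now and then, are a little off and sometimes report something else, mostly with a low value. They report only what shows in the picture. A call takes as long as a camera call. They do not tell look-alikes from the thing itself.
- arm.search_frame(target, camera): "box" ([left, top, right, bottom] in pixels, round what is visible of it).
- arm.regions_of(target, camera): "region" (384x512 bool, what is visible of it) and "box" ([left, top, right, bottom] in pixels, round what is visible of it).
The state is a dict: "t": time; "q": joint angles; "qd": joint speeds; "joint_efforts": joint torques, N m; "eef_pos": TCP position; "ee_rot": TCP orientation; "force": force on the tool from outside, world axes, zero at the start; "moment": the same for the moment, N m; "width": finger opening in m.
Only numpy, scipy, OpenCV 4.12 (cv2) and the standard library are available. Lean on these libraries where they do the work, as an engineer would, in place of code of your own. Each camera call takes 0.05 s, during which the arm holds its last target.

### The job

Load the refill cartridge into the dosing unit: feel for the pocket of the sliding cradle without pushing hard, set the cartridge upright in it and let go, then swing the raised clamp over and press it down, firmly but gently, until it is fully closed and has driven the cartridge home. Leave it closed with the cartridge held down, and do not disturb the other things on the cabinet top.

Things in the scene. Friction and masses are not known exactly. Their poses are not given: they have to be found in the camera images.
- cartridge_center (a point): centre (half-way up) of the loose refill cartridge: an upright white plastic block with a grey band round its middle, 48 mm along its x, 38 mm along its y, 85 mm tall (z up), all edges rounded 3 mm, 0.11 to 0.21 kg; the same turned half round. It stands on its foot on the cabinet top. Grip it across the 38 mm, at half height or above: at first its foot enters the pocket 12 mm.
- unit: grey dosing unit fixed to the cabinet top, 84 mm wide, x from -70 to 180 mm; z up, origin on the cabinet top under the middle of the cradle's travel. On its base sits the white cradle block. At x = 105 mm stand two cheeks 136 mm high (y 23 to 35 mm either side, x 87 to 123) carrying the clamp; behind them (x 135 to 177) a white housing 100 mm high (cap to 112).
- cradle_mid (a point): fixed point in the unit at x = 0, y = 0, z = 38 mm: level of the cradle's flat top, middle of its travel. The cradle, a white block 106 (x) by 70 (y) by 26 mm with one pocket in its middle, slides along the unit's x and was left somewhere within 8 mm either side of this point; the setting is NOT measured and will not shift under 100 N. Find the pocket's x by feel or sight; its y is 0.
- cradle_low (a point): point 12 mm below cradle_mid (unit z = 26 mm), where the cartridge's foot first rests, on a spring valve. The pocket is 50.6 mm along the unit's x, 40.6 mm along y, chamfer 1.5 mm; the cartridge goes in with its 48 mm along x, either way round. Lightly pressed (4 to 6 N) it stands on the block until over the pocket, then drops in; over 40 N on the unit damages it.
- cradle_home (a point): point at x = 0, y = 0, z = 14 mm in the unit: level of the cartridge's foot when home (its centre at z = 56.5 mm; 68.5 mm before the clamp is closed). From the first rest the valve's spring must be pressed 12 mm down, 4 N at first, 8 N at home; it lifts the cartridge again unless the closed clamp holds it down.
- clamp_hinge (a point): the clamp's hinge axis, parallel to the unit's y: at x = 105, y = 0, z = 120 mm in the unit. The clamp is a flat arm 26 mm wide and 12 mm thick, its middle plane through the hinge, ending in a paddle. On its underside, 105 mm from the hinge, a round rubber nose presses the cartridge's top.
- clamp_paddle (a point): middle of the upper (outer) face of the clamp's flat paddle, 165 mm from the hinge, 6 mm above the arm's middle plane. Paddle: 60 mm wide (along the unit's y), 142 to 188 mm from the hinge, 12 mm thick. With the clamp raised this face looks to the unit's +x: push it there, over towards the unit's -x and down. This point's axes turn with the clamp.
- clamp (a joint): clamp angle, rad: 0 fully closed (arm level towards the unit's -x, hard stop), grows as it is raised; starts at 1.6 to 1.85, about upright. Its stiff hinge stays where it is left: about 6 to 7 N at the paddle moves it, 12 N in the last 0.12 rad as it drives the cartridge home. Over 40 N on it damages it.
- spray_bottle: clear glass spray bottle with a white head, 72 mm across, 201 mm tall, origin under its middle; leave alone
- tub: round white tub with a screw-top lid, 106 mm across, 70 mm tall, origin under its middle; leave alone
- scoop: green plastic scoop lying along its x, 150 mm long, 50 mm wide, 32 mm tall, origin on the underside; leave alone
- bucket_handle: bucket handle lying flat: steel bow 220 mm across with a ribbed blue grip, 27 mm high, origin on the underside; leave alone
- peg_basket: stainless steel wire basket of pegs, 124 by 184 mm, 82 mm tall, origin under its middle; leave alone
- measure_cup: clear measuring cup, 72 mm across, 70 mm tall, origin under its middle; leave alone
Things that resemble listed ones, but are neither listed nor needed, are in the scene too. What is meant by the part that bears cartridge_center is not red, and is the larger of those in its own colour.

How it is judged:
On the way:
1. the cartridge stands let go in the cradle's pocket, not yet driven home, with the clamp still raised (x of cartridge_center in the frame of unit between -0.013 and 0.013 m and y of cartridge_center in the frame of unit between -0.006 and 0.006 m and angle between cartridge_center's own z axis and vertical below 0.08 rad and z of cartridge_center in the frame of unit between 0.062 and 0.0725 m and value of joint clamp above 1 rad and contact force between the fingers and cartridge below 0.2 N), for 0.2 s.
At the end, for the whole second after the job is handed in: the cartridge is upright in the cradle's pocket within 2.5 mm of its home depth, at rest, and the clamp is closed to within 0.03 rad (x of cartridge_center in the frame of unit between -0.013 and 0.013 m and y of cartridge_center in the frame of unit between -0.006 and 0.006 m and angle between cartridge_center's own z axis and vertical below 0.08 rad and z of cartridge_center in the frame of unit below 0.059 m and value of joint clamp below 0.03 rad and linear speed of cartridge below 0.01 m/s); the robot touches nothing.
It fails at once if the cartridge is pressed on the dosing unit with more than 40 N (contact force between cartridge and unit above 40 N).
It fails at once if the robot pushes the clamp with more than 40 N (contact force between any of the arm, the fingers and clamp above 40 N).
It fails at once if another thing on the cabinet top is moved more than 30 mm (distance of any of spray_bottle, tub, scoop, bucket_handle, peg_basket, measure_cup from where it was at the start of the episode above 0.03 m).
It also fails if it takes over 72 s, if anything falls off the work surface, if the arm or the gripper's body presses on something with over 40 N, if the wrist force passes 120 N, or if a joint passes its speed limit or range.

## Working session

There is one attempt and no reset: what is moved stays moved. The work goes in short steps, Python scripts to look and compute and a shell command to move; the robot and the scene stay as the last step left them, time stands still between calls to the robot, and variables do not carry over. Pictures are saved under pics/ and viewed, and the job is handed in when it is done.

```bash
ls; mkdir -p pics; cat > h.py <<'E'
import numpy as np, cv2
from station import arm
def ray(cam,u,v,P=None):
    p=P or arm.camera_params(cam); f=192/np.tan(np.radians(p["vertical_fov"])/2)
    d=np.array([(u-p["cx"])/f,(v-p["cy"])/f]); x=d.copy()
    for _ in range(30): x=d/(1+p["k1"]*(x@x))
    T=np.array(p["pose"]); r=T[:3,:3]@np.array([x[0],x[1],1]); return T[:3,3],r/np.linalg.norm(r)
def onz(cam,u,v,z,P=None):
    o,r=ray(cam,u,v,P); return o+r*(z-o[2])/r[2]
def proj(cam,X,P=None):
    p=P or arm.camera_params(cam); f=192/np.tan(np.radians(p["vertical_fov"])/2)
    T=np.array(p["pose"]); X=np.atleast_2d(X); c=(X-T[:3,3])@T[:3,:3]; s=c[:,:2]/c[:,2:]
    s=s*(1+p["k1"]*(s**2).sum(1,keepdims=True)); return s*f+[p["cx"],p["cy"]]
E
python3 - <<'E'
from h import *
for c in("scene","side","wrist"):
    cv2.imwrite(f"pics/{c}0.png",arm.grab_frame(c))
    p=arm.camera_params(c);print(c,p["vertical_fov"],p["k1"],np.round(p["pose"],3).tolist())
    for t in("cartridge_center","unit","clamp"):
        for d in arm.search_frame(t,c):print(t,round(d["score"],2),np.round(d["box"]))
print(arm.get_state())
E
```

```text
pics
scene 45.255416039993854 -0.04083970555070508 [[0.719, 0.484, -0.499, 1.219], [0.695, -0.486, 0.53, -0.644], [0.014, -0.728, -0.686, 0.984], [0.0, 0.0, 0.0, 1.0]]
cartridge_center 0.7 [226. 104. 309. 227.]
cartridge_center 0.64 [162. 242. 183. 274.]
cartridge_center 0.62 [135. 243. 150. 262.]
cartridge_center 0.52 [201. 255. 207. 277.]
unit 0.85 [222. 103. 306. 226.]
unit 0.51 [182. 190. 202. 233.]
clamp 0.59 [235. 103. 261. 170.]
side 50.464366730575485 -0.10326243844388876 [[-0.994, -0.091, 0.062, 0.525], [-0.109, 0.72, -0.685, 0.99], [0.018, -0.688, -0.726, 1.131], [0.0, 0.0, 0.0, 1.0]]
cartridge_center 0.7 [268. 155. 277. 168.]
cartridge_center 0.53 [305. 144. 317. 156.]
cartridge_center 0.52 [286. 137. 297. 163.]
unit 0.63 [246. 156. 322. 240.]
clamp 0.97 [294. 157. 320. 203.]
wrist 62.55105032657496 -0.052899185371268045 [[-0.433, 0.86, 0.271, 0.218], [0.902, 0.413, 0.13, -0.645], [-0.0, 0.301, -0.954, 0.384], [0.0, 0.0, 0.0, 1.0]]
{'t': 0.6, 'q': array([-8.34897553e-01,  3.58574827e-01,  1.18987763e-02, -1.51078270e-05,
       -1.22410549e+00, -2.88101682e-01]), 'qd': array([-0.00157429,  0.00099484,  0.0014437 , -0.00052444,  0.00108315,
        0.001087  ]), 'joint_efforts': array([ 1.00547990e-03, -5.81990147e+01,  2.93178785e+01,  6.99950427e+00,
        1.24585466e-02, -1.12317910e-06]), 'eef_pos': array([ 0.29223419, -0.60842763,  0.40467428]), 'ee_rot': array([-3.14158251e+00,  1.78247993e-05, -2.69380069e+00]), 'force': array([-0.07920953, -0.39053706, -0.09592309]), 'moment': array([ 0.03827669,  0.03808393, -0.02398954]), 'width': 0.08755490239884262}
```

```bash
python3 - <<'E'
import cv2
a=cv2.imread("pics/scene0.png");cv2.imwrite("pics/scene0c.png",cv2.resize(a[80:320,90:390],None,fx=2.5,fy=2.5,interpolation=3))
a=cv2.imread("pics/side0.png");cv2.imwrite("pics/side0c.png",cv2.resize(a[110:290,180:410],None,fx=3,fy=3,interpolation=3))
E
```

```text
(no output)
```

View pics/scene0.png

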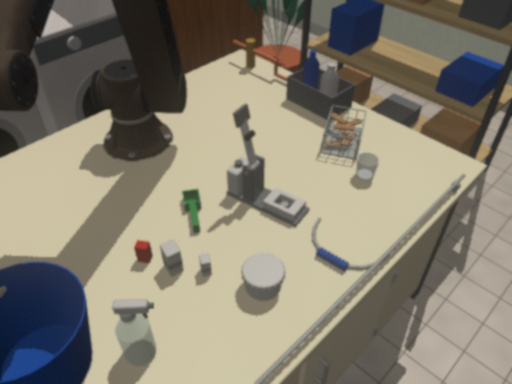

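View pics/side0.png

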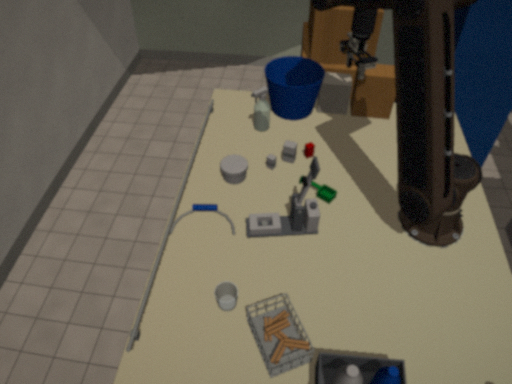

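View pics/wrist0.png

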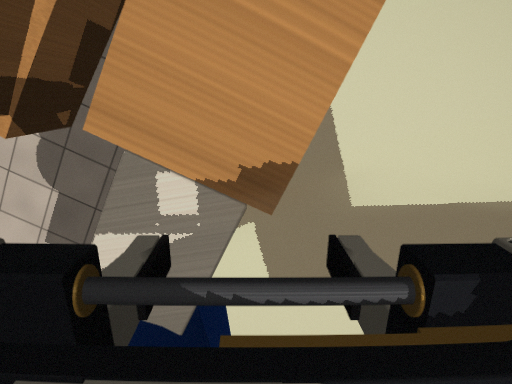

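View pics/scene0c.png

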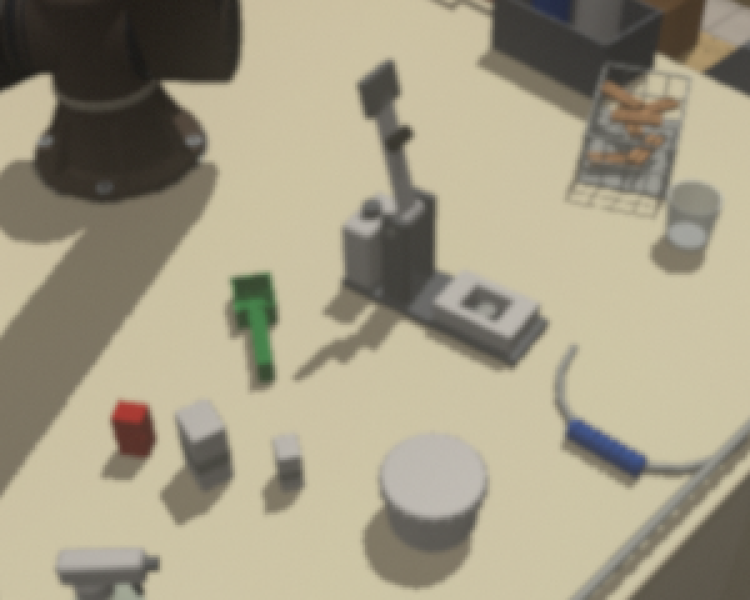

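View pics/side0c.png

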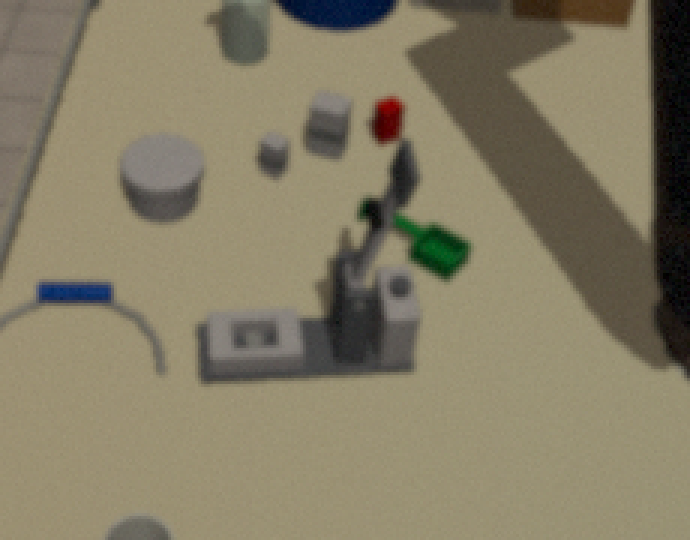

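The candidates in the scene picture are:
- a red block at (143,252)
- a large white block with a grey band at (171,256)
- a small white block at (205,264)

The large white one fits: it isn't red and is the larger of the two white ones. The unit is at (265,185), with its cradle pointing to world +x.

```bash
python3 - <<'E'
from h import *
# coarse from hand pixels
s=lambda u,v:(90+u/2.5,80+v/2.5); d=lambda u,v:(180+u/3,110+v/3)
print("cart top scene",onz("scene",*s(203,415),.085),"side",onz("side",*d(330,103),.085))
print("cradle pocket",onz("scene",*s(487,303),.038),onz("side",*d(254,332),.038))
print("base corners scene",onz("scene",*s(516,358),.0),onz("scene",*s(546,324),.0),onz("scene",*s(345,288),.0))
print("base side", onz("side",*d(203,382),.0),onz("side",*d(412,368),.0))
print("paddle scene/side rays")
for c,p in(("scene",s(380,90)),("side",d(404,172))):
  print(ray(c,*p))
for n in("spray_bottle","tub","scoop","bucket_handle","peg_basket","measure_cup"):
  for c in("scene","side"):
    r=arm.search_frame(n,c)[:1]
    for k in r:
      b=k["box"];print(n,c,round(k["score"],2),np.round(b),np.round(onz(c,(b[0]+b[2])/2,(b[1]+b[3])/2,.035),3))
E
```

```text
cart top scene [ 0.53860972 -0.25608976  0.085     ] side [ 0.54048316 -0.25501715  0.085     ]
cradle pocket [0.6033781  0.10386035 0.038     ] [0.60132278 0.10554677 0.038     ]
base corners scene [0.66397703 0.08974932 0.        ] [0.65310382 0.15713674 0.        ] [4.36357554e-01 2.97598521e-02 1.11022302e-16]
base side [0.65404279 0.1554153  0.        ] [0.41542687 0.10590072 0.        ]
paddle scene/side rays
(array([ 1.21889595, -0.64413154,  0.98409734]), array([-0.60282638,  0.5702479 , -0.55804811]))
(array([0.52542593, 0.98954204, 1.13091502]), array([-0.0556297 , -0.73096622, -0.68014243]))
spray_bottle side 0.73 [255.  86. 270. 132.] [ 0.682 -0.548  0.035]
tub scene 0.88 [244. 257. 286. 303.] [ 0.755 -0.138  0.035]
tub side 0.89 [217. 159. 250. 189.] [ 0.745 -0.112  0.035]
scoop scene 0.71 [184. 188. 202. 234.] [ 0.441 -0.11   0.035]
scoop side 0.9 [314. 182. 339. 203.] [ 0.388 -0.059  0.035]
bucket_handle scene 0.67 [163. 241. 184. 276.] [ 0.539 -0.256  0.035]
bucket_handle side 0.78 [172. 204. 238. 237.] [0.806 0.128 0.035]
peg_basket scene 0.89 [320. 114. 364. 162.] [0.531 0.477 0.035]
peg_basket side 0.76 [247. 291. 315. 375.] [0.513 0.502 0.035]
measure_cup scene 0.93 [355. 152. 377. 180.] [0.68  0.411 0.035]
measure_cup side 0.57 [214. 280. 237. 307.] [0.687 0.397 0.035]
```

```bash
python3 - <<'E'
import cv2
a=cv2.imread("pics/scene0.png");cv2.imwrite("pics/cand.png",cv2.resize(a[225:290,120:225],None,fx=7,fy=7,interpolation=2))
E
```

```text
(no output)
```

View pics/cand.png

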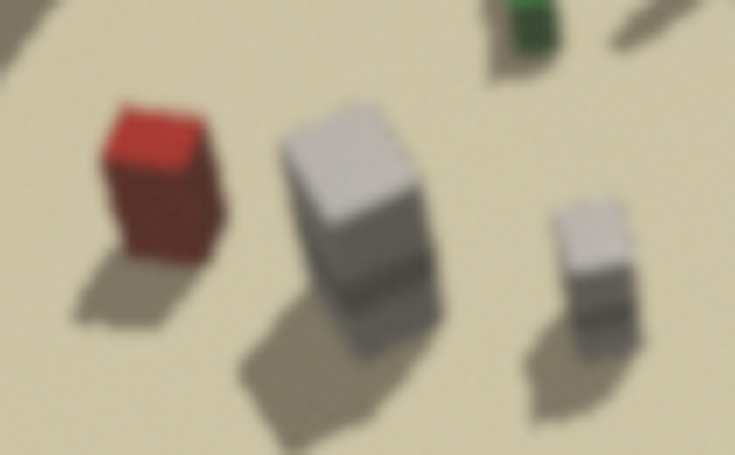

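```bash
python3 -m inch '[[[0.15,0.22,0,0,0,0],[0.31,0.45,0,0,0,0],[0.47,0.68,0,0,0,0],[0.62,0.88,0,0,0,0]]]' && python3 -m inch '[[[0.15,0.22,0,0,0,0],[0.31,0.45,0,0,0,0],[0.47,0.68,0,0,0,0],[0.60,0.88,0,0,0,0],[0.60,0.88,0,0,0,0],[0.60,0.88,0,0,0,0]]]' && python3 - <<'E'
from h import *
P=arm.camera_params("wrist");import pickle
im=arm.grab_frame("wrist");cv2.imwrite("pics/w1.png",im);pickle.dump(P,open("P1.pkl","wb"))
for d in arm.regions_of("cartridge_center","wrist"):print(round(d["score"],2),np.round(d["box"]),d["region"].sum())
print(arm.get_state()["eef_pos"],proj("wrist",[[.54,-.256,.085]]))
E
```

```text
t: 1.7
eef_pos: [0.417, -0.4308, 0.405]
ee_rot: [-3.141, 0.0, -2.694]
force: [1.1, -0.1, 0.1]
width: 0.0875
t: 2.45
eef_pos: [0.5362, -0.2563, 0.4047]
ee_rot: [3.142, -0.0, -2.693]
force: [0.4, -0.7, 0.5]
width: 0.0876
0.81 [215. 143. 271. 211.] 2366
0.7 [242. 218. 275. 264.] 1028
0.67 [229.  72. 262. 109.] 1018
[ 0.53573275 -0.25714196  0.40467812] [[248.06981968 188.47427311]]
```

View pics/w1.png

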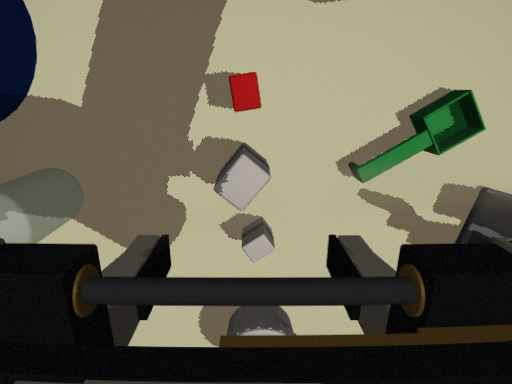

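```bash
python3 - <<'E'
from h import *
import pickle;P=pickle.load(open("P1.pkl","rb"))
im=cv2.imread("pics/w1.png");c=im[125:225,195:295]
cv2.imwrite("pics/w1c.png",cv2.resize(c,None,fx=6,fy=6,interpolation=0))
hsv=cv2.cvtColor(c,cv2.COLOR_BGR2HSV);m=((hsv[...,1]<45)&(hsv[...,2]>120)).astype(np.uint8)
n,l,st,ce=cv2.connectedComponentsWithStats(m);print(st,hsv[50,45],hsv[20,50])
i=1+st[1:,4].argmax();cs,_=cv2.findContours((l==i).astype(np.uint8),0,1)
r=cv2.minAreaRect(cs[0]);print(r)
pts=[onz("wrist",195+q[0][0],125+q[0][1],.085,P)[:2] for q in cs[0]]
pr=cv2.minAreaRect(np.array(pts,np.float32)*1000);print(pr)
E
```

```text
[[   0    0  100  100 8399]
 [  24   30   52   56 1599]
 [  74   44    1    1    1]
 [  70   96    1    1    1]] [ 14  16 172] [15 30 69]
((47.3658561706543, 57.792686462402344), (37.16935729980469, 46.69595718383789), 38.65980911254883)
((537.983154296875, -262.88824462890625), (36.3903694152832, 46.928531646728516), 76.6353988647461)
```

View pics/w1c.png

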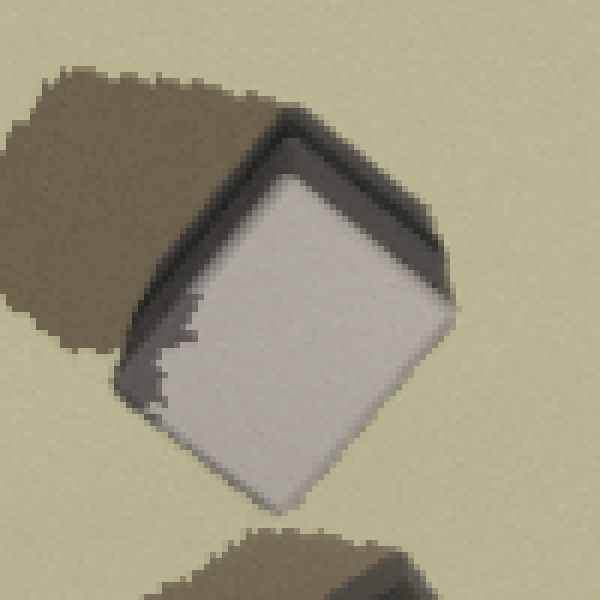

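```bash
python3 - <<'E'
from h import *
import pickle;P=pickle.load(open("P1.pkl","rb"))
q=[onz("wrist",195+u/6-.5,125+v/6-.5,.085,P)[:2]*1000 for u,v in((290,172),(459,308),(282,516),(112,385))]
q=np.array(q);print(q.round(1),q.mean(0))
for i in range(4):
    e=q[(i+1)%4]-q[i];print(np.linalg.norm(e).round(1),np.degrees(np.arctan2(e[1],e[0])).round(1))
T=np.array(P["pose"]);s=arm.get_state()
print(s["eef_pos"])
E
```

```text
[[ 511.  -274.9]
 [ 519.2 -240.6]
 [ 564.1 -251.1]
 [ 555.5 -286.1]] [ 537.44775243 -263.18243305]
35.2 76.5
46.1 -13.2
36.0 -103.8
45.9 165.8
[ 0.53573275 -0.25714196  0.40467812]
```

```bash
python3 - <<'E'
from h import *
import pickle;P1=pickle.load(open("P1.pkl","rb"))
from scipy.optimize import minimize
arm.grab_frame("scene");ms=arm.regions_of("cartridge_center","scene")
arm.grab_frame("side");md=arm.regions_of("cartridge_center","side")
for n,r in(("scene",ms),("side",md)):
  for d in r:print(n,round(d["score"],2),np.round(d["box"]))
def box(x,y,a,in_=0.001):
    c=[]
    for z in(in_,.085-in_):
      for i,j in((1,1),(1,-1),(-1,-1),(-1,1)):
        u,v=i*(.024-in_),j*(.019-in_);c.append([x+u*np.cos(a)-v*np.sin(a),y+u*np.sin(a)+v*np.cos(a),z])
    return np.array(c)
for cam,P in(("wrist",P1),("scene",None),("side",None)):
  im=cv2.imread(f"pics/{ {'wrist':'w1','scene':'scene0','side':'side0'}[cam]}.png")
  b=box(.5375,-.2632,np.radians(-13.4));p=proj(cam,b,P)
  s=6;c=p.mean(0).astype(int);x0,y0=c-40
  w=cv2.resize(im[y0:y0+80,x0:x0+80],None,fx=s,fy=s,interpolation=2)
  h=cv2.convexHull(((p-[x0,y0]+.5)*s).astype(np.int32));cv2.polylines(w,[h],1,(0,0,255),1)
  cv2.polylines(w,[((p[4:]-[x0,y0]+.5)*s).astype(np.int32)],1,(255,0,0),1)
  cv2.imwrite(f"pics/ov_{cam}.png",w)
cv2.imwrite("pics/ov.png",cv2.resize(np.hstack([cv2.imread(f"pics/ov_{c}.png") for c in("wrist","scene","side")]),(798,266)))
E
```

```text
scene 0.77 [162. 238. 186. 276.]
scene 0.55 [137. 244. 150. 260.]
scene 0.51 [312. 217. 389. 271.]
scene 0.49 [200. 253. 210. 276.]
scene 0.46 [243. 257. 287. 303.]
side 0.67 [304. 141. 316. 158.]
side 0.54 [268. 154. 276. 171.]
side 0.49 [284. 138. 299. 162.]
side 0.32 [304. 179. 339. 204.]
```

View pics/ov.png

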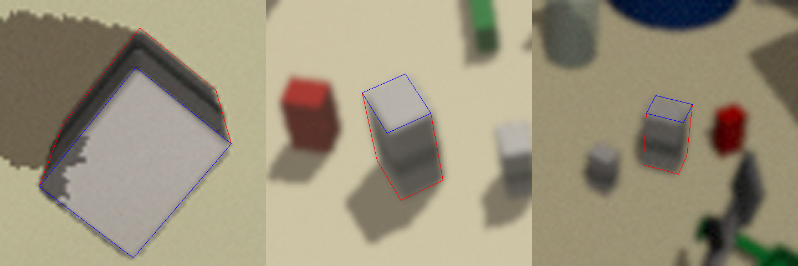

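```bash
python3 -m inch '[[[0.05,0.15,0.2,0,0,0],[0.13,0.4,0.35,0,0,0],[0.22,0.68,0.45,0,0,0],[0.31,0.95,0.5,0,0,0]]]' && python3 -m inch '[[[0.08,0.28,0.05,0,0,0],[0.17,0.55,0.08,0,0,0],[0.25,0.8,0.08,0,0,0],[0.31,0.94,0.08,0,0,0],[0.31,0.94,0.08,0,0,0],[0.31,0.94,0.08,0,0,0]]]' && python3 - <<'E'
from h import *
P=arm.camera_params("wrist");import pickle
im=arm.grab_frame("wrist");cv2.imwrite("pics/w2.png",im);pickle.dump(P,open("P2.pkl","wb"))
print(P["pose"][:3,3])
cv2.imwrite("pics/scene2.png",arm.grab_frame("scene"))
E
```

```text
t: 3.25
eef_pos: [0.5984, -0.0655, 0.5065]
ee_rot: [-3.141, 0.002, -2.695]
force: [0.4, -0.7, -0.9]
width: 0.0876
t: 4.0
eef_pos: [0.6602, 0.1209, 0.5205]
ee_rot: [-3.141, -0.0, -2.694]
force: [-0.0, 0.1, -0.8]
width: 0.0876
[0.58591658 0.0847732  0.50011823]
```

View pics/w2.png

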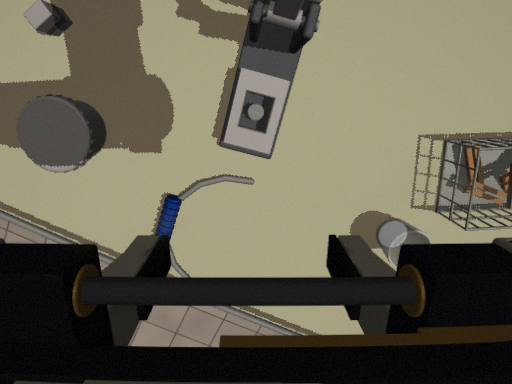

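```bash
python3 - <<'E'
from h import *
im=cv2.imread("pics/w2.png");c=im[0:170,200:340]
cv2.imwrite("pics/w2c.png",cv2.resize(c,None,fx=5,fy=5,interpolation=2)[200:])
cv2.imwrite("pics/w2d.png",cv2.resize(c[:110],None,fx=5,fy=5,interpolation=2))
E
```

```text
(no output)
```

View pics/w2c.png

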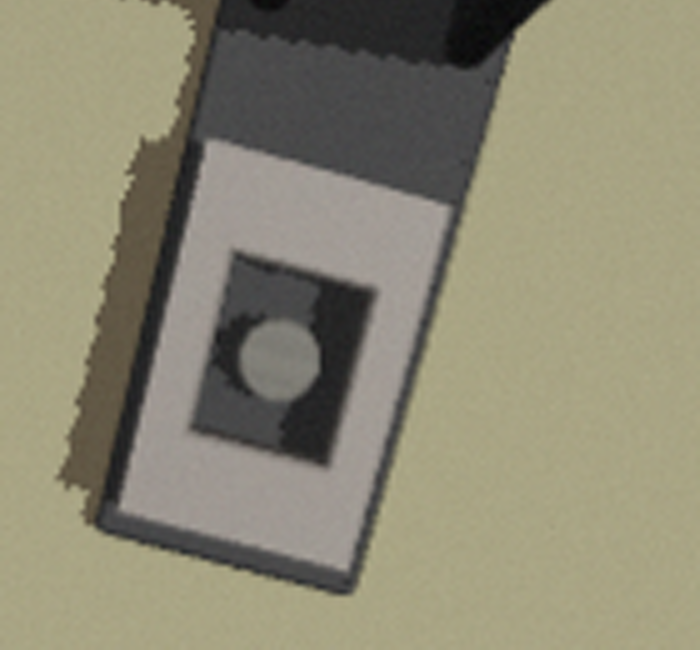

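View pics/w2d.png

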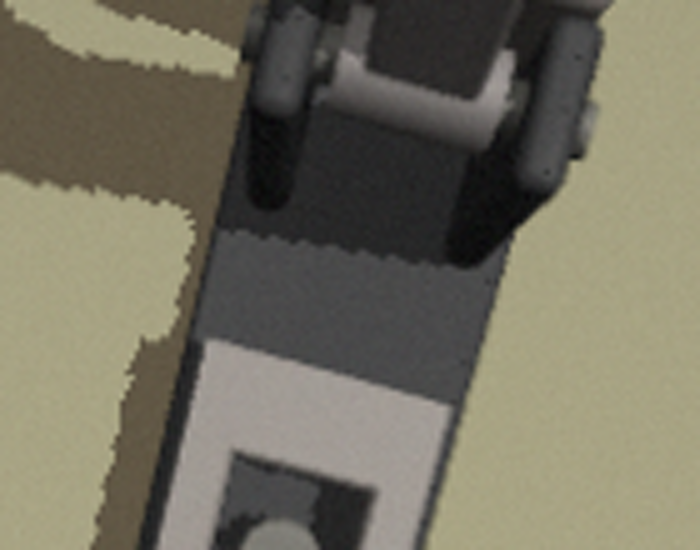

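```bash
python3 - <<'E'
from h import *
import pickle;P=pickle.load(open("P2.pkl","rb"))
g=lambda u,v,z:onz("wrist",200+u/5-.5,(v+200)/5-.5,z,P)[:2]*1000
def rep(n,L,z):
    q=np.array([g(*p,z) for p in L]);print(n,q.round(1).tolist(),"mean",q.mean(0).round(1))
    for i in range(4):
        e=q[(i+1)%4]-q[i];print("  ",np.linalg.norm(e).round(1),np.degrees(np.arctan2(e[1],e[0])).round(1))
rep("top",[(203,138),(456,205),(352,573),(117,511)],.038)
rep("pocket",[(232,249),(378,290),(330,468),(189,430)],.038)
a,b=g(98,526,.012),g(352,595,.012);print("base end",a,b,(a+b)/2,np.linalg.norm(a-b))
E
```

```text
top [[555.6, 57.6], [541.1, 128.2], [645.6, 148.5], [658.9, 78.5]] mean [600.3 103.2]
   72.1 101.7
   106.5 11.0
   71.2 -79.2
   105.4 -168.6
pocket [[578.6, 77.4], [570.8, 119.0], [621.0, 129.0], [628.8, 87.6]] mean [599.8 103.2]
   42.4 100.6
   51.2 11.2
   42.1 -79.3
   51.3 -168.4
base end [669.76329219  74.78033278] [655.15184561 155.19056669] [662.4575689  114.98544974] 81.726985074479
```

```bash
python3 -m inch '[[[-0.02,-0.1,0,0,0,0.055],[-0.05,-0.25,0,0,0,0.11],[-0.1,-0.4,-0.05,0,0,0.165],[-0.15,-0.55,-0.1,0,0,0.22],[-0.2,-0.7,-0.15,0,0,0.275],[-0.25,-0.85,-0.2,0,0,0.33],[-0.3,-0.96,-0.2,0,0,0.385],[-0.3,-0.96,-0.2,0,0,0.44]]]' 60 && python3 -m inch '[[[-0.05,-0.2,-0.05,0,0,0.055],[-0.12,-0.4,-0.15,0,0,0.11],[-0.2,-0.6,-0.3,0,0,0.165],[-0.25,-0.8,-0.45,0,0,0.22],[-0.31,-0.96,-0.6,0,0,0.275],[-0.31,-0.96,-0.75,0,0,0.33],[-0.31,-0.96,-0.8,0,0,0.343],[-0.31,-0.96,-0.8,0,0,0.343]]]' && python3 - <<'E'
from h import *
s=arm.get_state();print(s["eef_pos"],s["ee_rot"],s["q"])
P=arm.camera_params("wrist");import pickle
cv2.imwrite("pics/w3.png",arm.grab_frame("wrist"))
a=np.radians(-13.4);R=np.array([[np.cos(a),-np.sin(a)],[np.sin(a),np.cos(a)]])
q=[np.r_[R@[i*.023,j*.018]+[.5375,-.2632],.085] for i,j in((1,1),(1,-1),(-1,-1),(-1,1))]
p=proj("wrist",q,P);print(p)
im=cv2.imread("pics/w3.png");cv2.polylines(im,[p.round().astype(np.int32)],1,(0,0,255),1);cv2.imwrite("pics/w3o.png",im)
E
```

```text
t: 5.1
eef_pos: [0.5989, -0.073, 0.4815]
ee_rot: [-3.141, -0.0, -1.309]
force: [0.4, 0.8, -0.5]
width: 0.0603
t: 6.1
eef_pos: [0.5373, -0.2633, 0.3203]
ee_rot: [3.141, 0.001, -0.236]
force: [-0.2, -0.1, 0.1]
width: 0.0601
[ 0.53733534 -0.26326109  0.32031727] [ 3.14143268e+00  1.07339078e-03 -2.35829160e-01] [-1.29247934e-01  3.01324724e-01 -2.76049691e-01  5.35277492e-05
 -9.94506231e-01  1.46418599e+00]
[[221.1570746  182.48766677]
 [272.32033682 182.36497495]
 [271.03646143 241.78532065]
 [222.92233128 241.89110761]]
```

View pics/w3o.png

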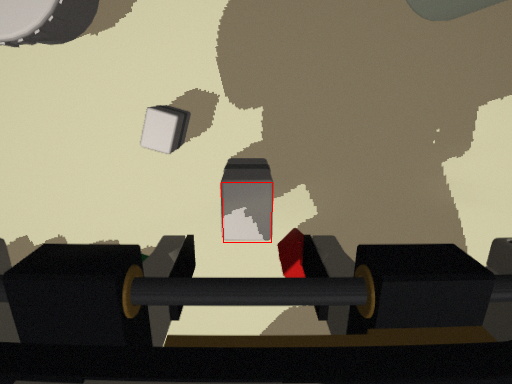

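```bash
python3 - <<'E'
from h import *
import pickle;P=pickle.load(open("P1.pkl","rb"))
a=np.radians(-13.4)
for z in(.05,.06):
  for uv in((229,74),(254,72),(262,107),(236,111)):
    q=onz("wrist",*uv,z,P)[:2]-[.5373,-.2633];print(z,(np.array([[np.cos(a),np.sin(a)],[-np.sin(a),np.cos(a)]])@q*1000).round(1))
E
```

```text
0.05 [-71.2 -74.6]
0.05 [-88.3 -56.4]
0.05 [-67.3 -28.6]
0.05 [-47.4 -46.8]
0.06 [-71.  -73.7]
0.06 [-87.7 -56.1]
0.06 [-67.3 -29.1]
0.06 [-48.  -46.8]
```

```bash
python3 -m inch '[[[0,0,-0.2,0,0,0],[0,0,-0.36,0,0,0],[0,0,-0.46,0,0,0],[0,0,-0.506,0,0,0],[0,0,-0.506,0,0,0]]]' 60 && python3 -m inch '[[[0,0,0,0,0,0],[0,0,0,0,0,0],[0,0,0,0,0,0],[0,0,0,0,0,0],[0,0,0,0,0,0],[0,0,0,0,0,0]]]' 30 30
```

```text
t: 6.78
eef_pos: [0.5384, -0.2625, 0.2199]
ee_rot: [3.142, -0.0, -0.234]
force: [-0.6, -0.3, 0.8]
width: 0.0599
t: 7.52
eef_pos: [0.5385, -0.2624, 0.2201]
ee_rot: [3.142, -0.001, -0.234]
force: [-0.4, 0.9, 5.9]
width: 0.0379
```

```bash
python3 -m inch '[[[0,0,0.1,0,0,0],[0,0,0.3,0,0,0],[0.03,0.1,0.5,0,0,0],[0.06,0.3,0.5,0,0,0.02],[0.1,0.5,0.5,0,0,0.04],[0.13,0.7,0.5,0,0,0.06],[0.15,0.9,0.5,0,0,0.068]]]' && python3 -m inch '[[[0.03,0.2,0,0,0,0.02],[0.07,0.45,0,0,0,0.04],[0.11,0.68,0,0,0,0.055],[0.14,0.85,0,0,0,0.068],[0.155,0.92,0,0,0,0.068],[0.155,0.92,0,0,0,0.068],[0.155,0.92,0,0,0,0.068]]]' && python3 - <<'E'
from h import *
s=arm.get_state();print(s["eef_pos"],s["ee_rot"],s["force"])
cv2.imwrite("pics/w4.png",arm.grab_frame("wrist"))
for c in("scene","side"):
  im=arm.grab_frame(c);cv2.imwrite(f"pics/{c}4.png",im)
E
```

```text
t: 8.4
eef_pos: [0.5681, -0.0811, 0.319]
ee_rot: [-3.142, 0.001, -0.019]
force: [-0.3, -0.6, -1.0]
width: 0.0378
t: 9.28
eef_pos: [0.599, 0.1007, 0.3192]
ee_rot: [3.141, 0.001, 0.192]
force: [0.3, 0.1, -2.7]
width: 0.0378
[0.59895689 0.10073257 0.31918051] [3.14143185e+00 8.24726703e-04 1.92337696e-01] [ 0.28156779  0.06856965 -2.72909041]
```

View pics/w4.png

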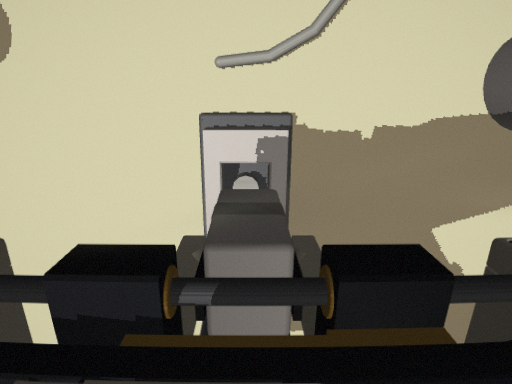

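View pics/side4.png

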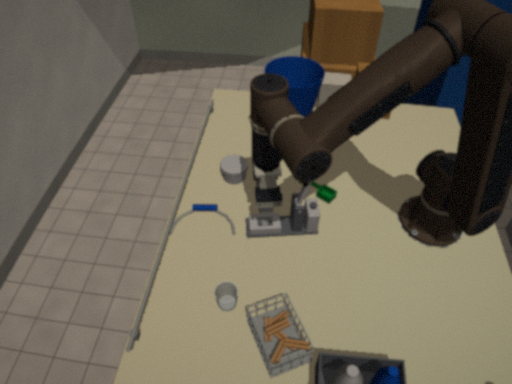

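```bash
python3 - <<'E'
from h import *
im=cv2.imread("pics/w4.png");cv2.imwrite("pics/w4c.png",cv2.resize(im[100:260,180:320],None,fx=5,fy=5,interpolation=2)[:600])
for uv in((221,162),(271,162)):print(onz("wrist",*uv,.038))
for uv in((204.5,130),(290,130)):print(onz("wrist",*uv,.038))
E
```

```text
[0.62266347 0.12772689 0.038     ]
[0.63064017 0.08656325 0.038     ]
[0.64626805 0.14535817 0.038     ]
[0.65953114 0.07692605 0.038     ]
```

View pics/w4c.png

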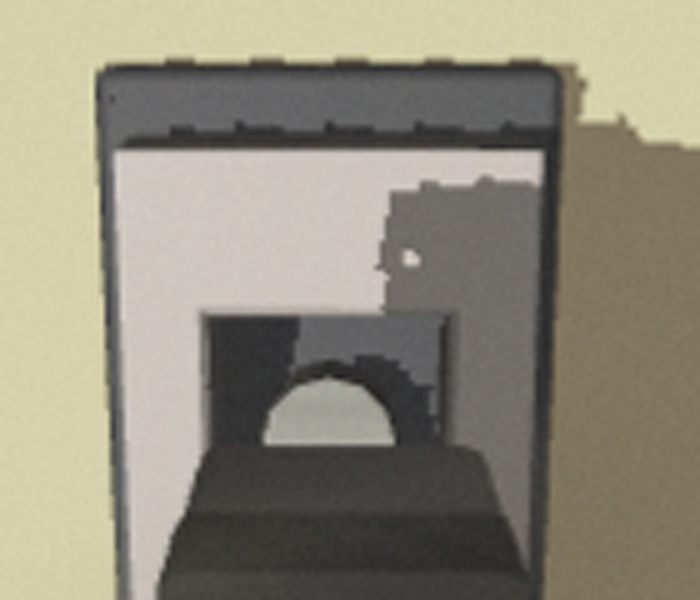

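```bash
python3 - <<'E'
from h import *
g=lambda u,v,z:onz("wrist",180+u/5-.5,100+v/5-.5,z)[:2]
s=arm.get_state();print(s["eef_pos"],s["ee_rot"][2])
a=.192;R=np.array([[np.cos(a),np.sin(a)],[-np.sin(a),np.cos(a)]])
f=lambda p:(R@(p-s["eef_pos"][:2])*1000).round(1)
print("foot far edge",[f(g(u,v,z)) for u,v in((207,447),(483,447)) for z in(.1,.103)])
print("pocket corners",[f(g(u,v,.038)) for u,v in((200,312),(457,312))])
print("cradle",[f(g(u,v,.038)) for u,v in((113,150),(545,150))])
print("target",f(np.array([.6006,.1021])))
E
```

```text
[0.59910171 0.10054427 0.31950589] 0.19192268853024852
foot far edge [array([22.9, 17.3]), array([23.8, 17. ]), array([ 22.9, -18.9]), array([ 23.7, -18.7])]
pocket corners [array([28.4, 23.4]), array([ 28.4, -19.7])]
cradle [array([55.3, 36.9]), array([ 55.2, -33.5])]
target [1.8 1.2]
```

```bash
python3 -m inch '[[[0.007,0.0125,-0.1,0,0,0],[0.007,0.0125,-0.2,0,0,0],[0.007,0.0125,-0.26,0,0,0],[0.007,0.0125,-0.285,0,0,0],[0.007,0.0125,-0.285,0,0,0],[0.007,0.0125,-0.285,0,0,0]]]' && python3 -m inch '[[[0,0,-0.005,0,0,0],[0,0,-0.01,0,0,0],[0,0,-0.015,0,0,0],[0,0,-0.02,0,0,0],[0,0,-0.02,0,0,0]]]'
```

```text
t: 10.18
eef_pos: [0.6009, 0.1041, 0.2632]
ee_rot: [-3.141, -0.001, 0.193]
force: [0.6, 0.3, -0.7]
width: 0.0379
t: 10.8
eef_pos: [0.6006, 0.104, 0.2583]
ee_rot: [3.141, 0.0, 0.193]
force: [0.5, 0.5, -1.4]
width: 0.0378
```

```bash
python3 -m inch '[[[0,-0.004,-0.003,0,0,0],[0,-0.004,-0.008,0,0,0],[0,-0.004,-0.012,0,0,0],[0,-0.004,-0.015,0,0,0],[0,-0.004,-0.015,0,0,0]]]'
```

```text
t: 11.42
eef_pos: [0.6006, 0.1033, 0.2554]
ee_rot: [3.142, 0.0, 0.193]
force: [0.4, -0.2, -0.8]
width: 0.0377
```

```bash
python3 -m inch '[[[0,0,-0.008,0,0,0],[0,0,-0.016,0,0,0],[0,0,-0.023,0,0,0],[0,0,-0.023,0,0,0]]]'; python3 -m inch '[[[0,0,-0.005,0,0,0],[0,0,-0.01,0,0,0],[0,0,-0.015,0,0,0],[0,0,-0.015,0,0,0]]]'
```

```text
t: 11.92
eef_pos: [0.6006, 0.1032, 0.2507]
ee_rot: [3.142, 0.0, 0.193]
force: [0.3, 0.4, -1.5]
width: 0.0377
t: 12.42
eef_pos: [0.6006, 0.1032, 0.2477]
ee_rot: [3.142, 0.0, 0.193]
force: [0.0, 0.0, -2.3]
width: 0.0379
```

```bash
python3 -m inch '[[[0,0,-0.003,0,0,0],[0,0,-0.005,0,0,0],[0,0,-0.005,0,0,0]]]'; python3 -m inch '[[[0,0,0,0,0,0],[0,0,0,0,0,0],[0,0,0,0,0,0],[0,0,0,0,0,0]]]' 56; python3 - <<'E'
from h import *
s=arm.get_state();print(s["eef_pos"],s["force"],s["width"])
cv2.imwrite("pics/w5.png",arm.grab_frame("wrist"))
cv2.imwrite("pics/side5.png",cv2.resize(arm.grab_frame("side")[150:250,200:340],None,fx=5,fy=5,interpolation=2))
E
```

```text
t: 12.8
eef_pos: [0.6006, 0.1033, 0.2468]
ee_rot: [3.142, 0.0, 0.193]
force: [-0.5, 0.0, -1.9]
width: 0.0379
t: 13.3
eef_pos: [0.6007, 0.1033, 0.2469]
ee_rot: [-3.142, -0.0, 0.193]
force: [0.8, -0.2, -0.3]
width: 0.0559
[0.60067577 0.10327736 0.24694373] [ 0.76829144 -0.17229725 -0.34093799] 0.055893628175501274
```

View pics/w5.png

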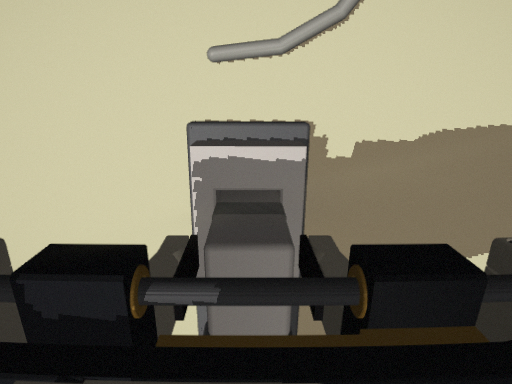

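View pics/side5.png

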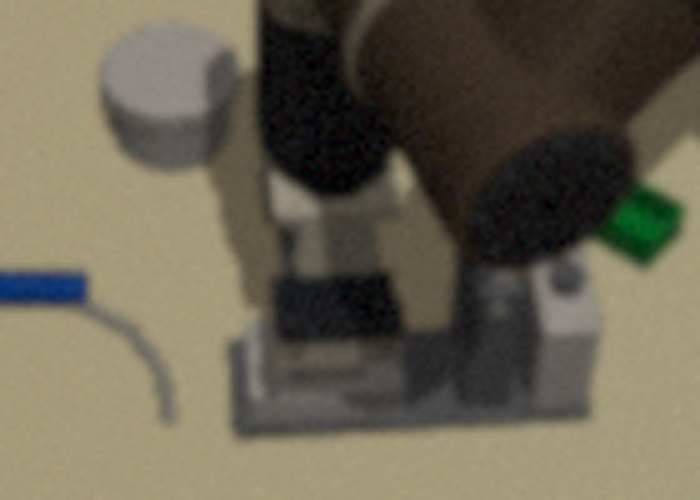

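```bash
python3 - <<'E'
import cv2
im=cv2.imread("pics/w5.png");cv2.imwrite("pics/w5c.png",cv2.convertScaleAbs(cv2.resize(im[140:260,180:320],None,fx=5,fy=5,interpolation=2),alpha=1.6))
E
```

```text
(no output)
```

View pics/w5c.png

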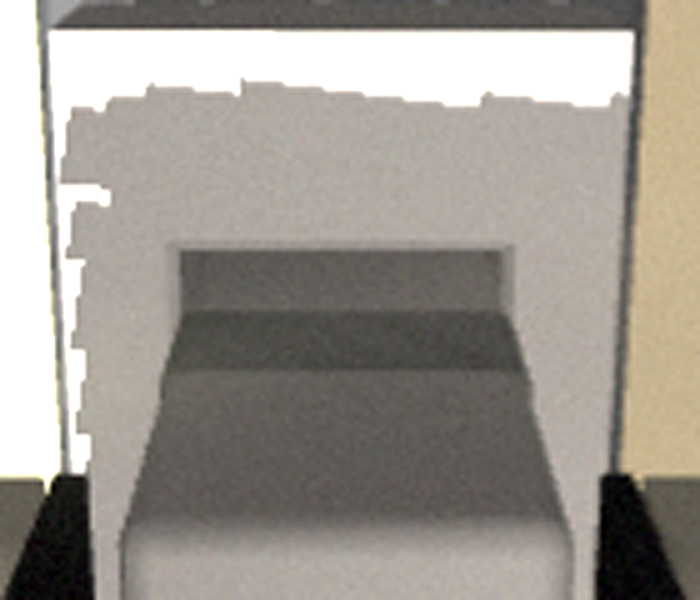

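```bash
python3 - <<'E'
from h import *
a=np.radians(11.1);ux=-np.array([np.cos(a),np.sin(a),0]);uy=np.array([np.sin(a),-np.cos(a),0]);uz=np.array([0,0,1.])
O=np.array([.5940,.1015,0])
s=lambda u,v:(90+u/2.5-.5,80+v/2.5-.5); d=lambda u,v:(180+u/3-.5,110+v/3-.5)
o1,r1=ray("scene",*s(380,90));o2,r2=ray("side",*d(404,172))
A=np.c_[r1,-r2];t=np.linalg.lstsq(A,o2-o1,rcond=None)[0]
p,q=o1+t[0]*r1,o2+t[1]*r2;m=(p+q)/2-O;print(p,q,"unit",m@ux,m@uy,m[2], "theta",np.arctan2(m[2]-.12,-(m@ux-.105)))
# overlays for thetas
for th in(1.6,1.7,1.8):
  D=-np.cos(th)*ux+np.sin(th)*uz;N=np.sin(th)*ux+np.cos(th)*uz;H=O+.105*ux+.12*uz
  X=[H+r*D+w*uy+k*N for k in(.006,-.006) for r,w in((.142,.03),(.142,-.03),(.188,-.03),(.188,.03))]
  for c,sc,f in(("scene","scene0",5),("side","side0",6)):
    im=cv2.imread(f"pics/{sc}.png");P=proj(c,X);ce=P.mean(0).astype(int);x0,y0=ce-[22,25]
    w=cv2.resize(im[y0:y0+50,x0:x0+44],(264,300),interpolation=2)
    for k in(0,4):cv2.polylines(w,[((P[k:k+4]-[x0,y0]+.5)*6).astype(np.int32)],1,(0,0,255) if k==0 else(255,0,0),1)
    cv2.imwrite(f"pics/o_{c}{th}.png",w)
cv2.imwrite("pics/oth.png",np.vstack([np.hstack([cv2.imread(f"pics/o_{c}{th}.png") for th in(1.6,1.7,1.8)]) for c in("scene","side")]))
E
```

```text
[0.45731736 0.07446955 0.28156201] [0.45751932 0.07456612 0.28144185] unit 0.13922123950405077 0.0001824280834240597 0.2815019322372626 theta 1.7796015289789373
```

View pics/oth.png

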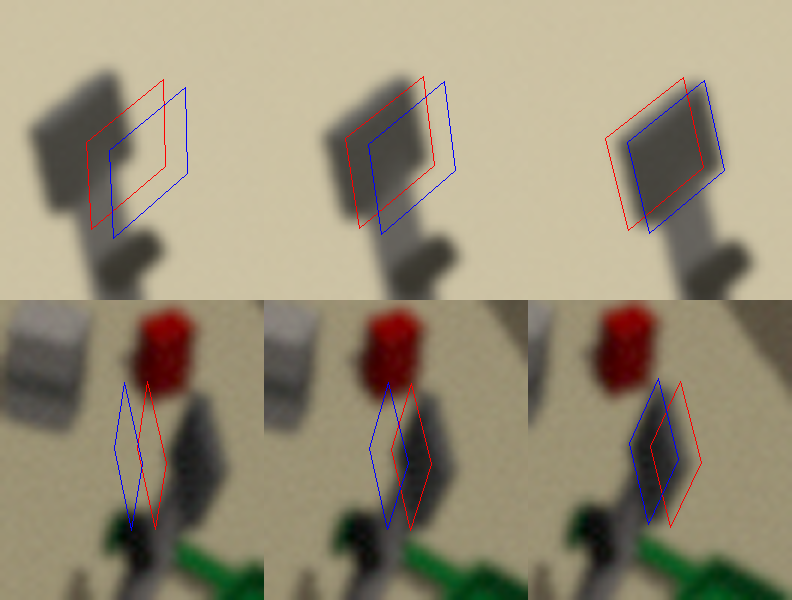

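```bash
python3 -m inch '[[[0,0,0.05,0,0,0],[0,0,0.2,0,0,0],[0,0,0.4,0,0,0],[0,0,0.7,0,0,0],[0,0,1,0,0,0]]]' 56
```

```text
t: 14.02
eef_pos: [0.6003, 0.103, 0.4495]
ee_rot: [3.142, -0.0, 0.193]
force: [2.3, 1.2, 0.2]
width: 0.0558
```

```bash
python3 -m inch '[[[0,0,0.25,0,0,0],[0,0,0.5,0,0,0],[-0.2,-0.04,0.5,0,0,0],[-0.45,-0.09,0.5,0,0,0],[-0.7,-0.14,0.5,0,0,0],[-0.915,-0.18,0.5,0,0,0],[-0.915,-0.18,0.5,0,0,0],[-0.915,-0.18,0.5,0,0,0]]]' 0 && python3 - <<'E'
from h import *
cv2.imwrite("pics/w6.png",arm.grab_frame("wrist"))
for c in("scene","side"):
  im=arm.grab_frame(c);cv2.imwrite(f"pics/{c}6.png",im)
a=cv2.imread("pics/scene6.png")[60:240,170:350];b=cv2.imread("pics/side6.png")[100:280,200:380]
cv2.imwrite("pics/c6.png",cv2.resize(np.hstack([a,b]),(800,400),interpolation=2))
print(arm.get_state()["eef_pos"],arm.get_state()["q"])
E
```

```text
t: 15.02
eef_pos: [0.4173, 0.0671, 0.5478]
ee_rot: [-3.141, -0.002, 0.194]
force: [-0.3, -0.4, -0.4]
width: 0.0007
[0.41827919 0.06751855 0.54664976] [ 6.29809938e-01 -1.38647101e-01 -2.42445763e-01 -8.31948300e-06
 -1.46782668e+00  1.13403980e+00]
```

View pics/w6.png

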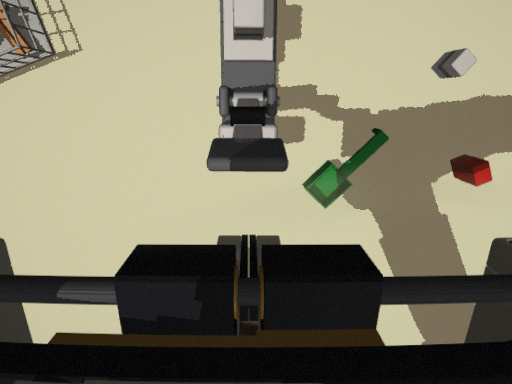

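View pics/c6.png

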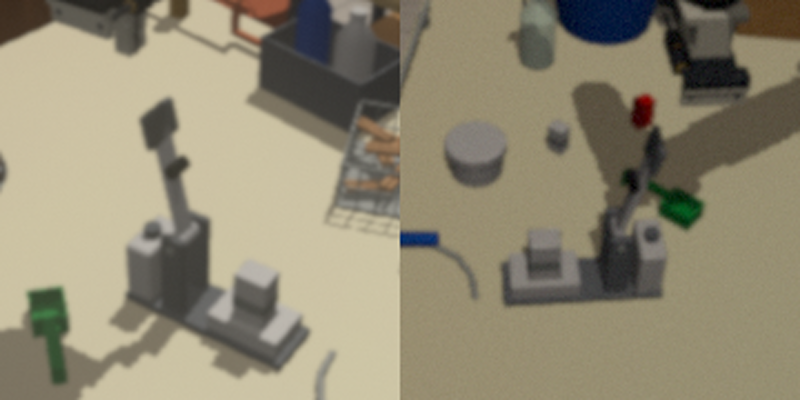

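```bash
python3 - <<'E'
from h import *
s=arm.get_state();a=.194;R=np.array([[np.cos(a),np.sin(a)],[-np.sin(a),np.cos(a)]])
for uv,z in(((247,171),.30),((247,171),.262),((247,140),.306),((208,171),.3),((287,171),.3),((247,236),.369)):
  print(uv,z,(R@(onz("wrist",*uv,z)[:2]-s["eef_pos"][:2])*1000).round(1))
E
```

```text
(247, 171) 0.3 [28.5  0.1]
(247, 171) 0.262 [19.7  0.3]
(247, 140) 0.306 [51.9  0. ]
(208, 171) 0.3 [28.5 28.7]
(287, 171) 0.3 [ 28.4 -29.2]
(247, 236) 0.369 [ 8.3 -0.1]
```

```bash
python3 -m inch '[[[0,0,-0.2,0,0,0],[0,0,-0.36,0,0,0],[0,0,-0.46,0,0,0],[0,0,-0.46,0,0,0],[0.03,0.006,-0.46,0,0,0],[0.06,0.012,-0.46,0,0,0],[0.08,0.016,-0.46,0,0,0]]]'; python3 -m inch '[[[0.01,0.002,0,0,0,0],[0.02,0.004,0,0,0,0],[0.03,0.006,0,0,0,0],[0.04,0.008,0,0,0,0],[0.05,0.010,0,0,0,0],[0.06,0.012,0,0,0,0]]]'
```

```text
t: 16.05
eef_pos: [0.4343, 0.0706, 0.4553]
ee_rot: [-3.141, -0.001, 0.193]
force: [-4.3, -0.5, 1.9]
width: 0.0008
t: 16.8
eef_pos: [0.445, 0.0724, 0.4552]
ee_rot: [3.141, 0.002, 0.193]
force: [-6.5, -1.1, 5.4]
width: 0.0002
```

```bash
cat > tab.py <<'E'
from h import *
import sys
a=.193
O=np.array([.5940,.1015])
s=arm.get_state();p=s["eef_pos"];X=-(p[:2]-O)@[np.cos(a),np.sin(a)];Y=(p[:2]-O)@[np.sin(a),-np.cos(a)]
print("tool unit x",X*1000,"y",Y*1000,"tip z",p[2]-.178,s["force"])
for th in np.arange(1.6,-.01,-.06):
    r=.158+.014*min(1,max(0,(1.57-th)/1.57))
    x=.105-r*np.cos(th)+.006*np.sin(th)+.009;z=.12+r*np.sin(th)+.006*np.cos(th)
    d=X-x; print(round(th,2),"x",round(x*1000,1),"tipz",round(z*1000,1),"units",np.round([d*np.cos(a)/.2,d*np.sin(a)/.2,(z+.178-p[2])/.2],3))
E
python3 tab.py
```

```text
tool unit x 151.83967922220964 y -0.029190862844798757 tip z 0.2772032425033238 [-6.46469128 -1.11294996  5.43692738]
1.6 x 124.6 tipz 277.8 units [0.134 0.026 0.003]
1.54 x 115.1 tipz 278.4 units [0.18  0.035 0.006]
1.48 x 105.6 tipz 278.7 units [0.227 0.044 0.007]
1.42 x 96.0 tipz 278.4 units [0.274 0.054 0.006]
1.36 x 86.4 tipz 277.6 units [0.321 0.063 0.002]
1.3 x 76.9 tipz 276.2 units [ 0.368  0.072 -0.005]
1.24 x 67.4 tipz 274.2 units [ 0.414  0.081 -0.015]
1.18 x 58.0 tipz 271.6 units [ 0.46   0.09  -0.028]
1.12 x 48.8 tipz 268.4 units [ 0.506  0.099 -0.044]
1.06 x 39.8 tipz 264.7 units [ 0.55   0.107 -0.062]
1.0 x 30.9 tipz 260.5 units [ 0.593  0.116 -0.084]
0.94 x 22.3 tipz 255.7 units [ 0.635  0.124 -0.108]
0.88 x 14.0 tipz 250.3 units [ 0.676  0.132 -0.134]
0.82 x 6.0 tipz 244.5 units [ 0.715  0.14  -0.163]
0.76 x -1.6 tipz 238.2 units [ 0.753  0.147 -0.195]
0.7 x -8.9 tipz 231.4 units [ 0.789  0.154 -0.229]
0.64 x -15.8 tipz 224.1 units [ 0.823  0.161 -0.265]
0.58 x -22.3 tipz 216.4 units [ 0.854  0.167 -0.304]
0.52 x -28.3 tipz 208.4 units [ 0.884  0.173 -0.344]
0.46 x -33.8 tipz 199.9 units [ 0.911  0.178 -0.386]
0.4 x -38.8 tipz 191.1 units [ 0.936  0.183 -0.43 ]
0.34 x -43.3 tipz 182.0 units [ 0.958  0.187 -0.476]
0.28 x -47.2 tipz 172.6 units [ 0.977  0.191 -0.523]
0.22 x -50.6 tipz 163.0 units [ 0.994  0.194 -0.571]
0.16 x -53.4 tipz 153.1 units [ 1.007  0.197 -0.621]
0.1 x -55.7 tipz 143.1 units [ 1.018  0.199 -0.671]
0.04 x -57.3 tipz 132.9 units [ 1.026  0.201 -0.722]
```

```bash
python3 -m inch '[[[0.045,0.009,0,0,0,0],[0.09,0.017,0.002,0,0,0],[0.134,0.026,0.003,0,0,0],[0.18,0.035,0.006,0,0,0],[0.227,0.044,0.007,0,0,0],[0.274,0.054,0.006,0,0,0],[0.321,0.063,0.002,0,0,0]]]'; python3 tab.py | sed -n '1p;7,16p'
```

```text
t: 17.68
eef_pos: [0.5089, 0.0848, 0.4542]
ee_rot: [3.141, 0.005, 0.193]
force: [-6.4, -2.2, -2.5]
width: 0.0006
tool unit x 86.72173959660823 y 0.04135994248711162 tip z 0.2761811269836458 [-6.42793252 -2.23800653 -2.51359984]
1.3 x 76.9 tipz 276.2 units [ 0.048  0.009 -0.   ]
1.24 x 67.4 tipz 274.2 units [ 0.095  0.019 -0.01 ]
1.18 x 58.0 tipz 271.6 units [ 0.141  0.028 -0.023]
1.12 x 48.8 tipz 268.4 units [ 0.186  0.036 -0.039]
1.06 x 39.8 tipz 264.7 units [ 0.23   0.045 -0.057]
1.0 x 30.9 tipz 260.5 units [ 0.274  0.054 -0.079]
0.94 x 22.3 tipz 255.7 units [ 0.316  0.062 -0.103]
0.88 x 14.0 tipz 250.3 units [ 0.357  0.07  -0.129]
0.82 x 6.0 tipz 244.5 units [ 0.396  0.077 -0.158]
0.76 x -1.6 tipz 238.2 units [ 0.434  0.085 -0.19 ]
```

```bash
python3 -m inch '[[[0.047,0.009,-0.006,0,0,0],[0.093,0.018,-0.016,0,0,0],[0.14,0.027,-0.03,0,0,0],[0.185,0.036,-0.046,0,0,0],[0.229,0.044,-0.064,0,0,0],[0.272,0.053,-0.086,0,0,0],[0.314,0.061,-0.11,0,0,0],[0.355,0.069,-0.136,0,0,0]]]'; python3 tab.py | sed -n '1p;14,30p'
python3 - <<'E'
from h import *
b=arm.grab_frame("side")[100:280,200:380];a=arm.grab_frame("scene")[60:240,170:350]
cv2.imwrite("pics/c7.png",cv2.resize(np.hstack([a,b]),(800,400),interpolation=2))
E
```

```text
t: 18.68
eef_pos: [0.5799, 0.0987, 0.4269]
ee_rot: [3.141, 0.005, 0.193]
force: [-7.3, -1.9, -0.1]
width: 0.0004
tool unit x 14.39850518030958 y 0.03940194103149403 tip z 0.2488879310855308 [-7.32857859 -1.8528917  -0.10295614]
0.88 x 14.0 tipz 250.3 units [0.002 0.    0.007]
0.82 x 6.0 tipz 244.5 units [ 0.041  0.008 -0.022]
0.76 x -1.6 tipz 238.2 units [ 0.079  0.015 -0.054]
0.7 x -8.9 tipz 231.4 units [ 0.114  0.022 -0.088]
0.64 x -15.8 tipz 224.1 units [ 0.148  0.029 -0.124]
0.58 x -22.3 tipz 216.4 units [ 0.18   0.035 -0.162]
0.52 x -28.3 tipz 208.4 units [ 0.209  0.041 -0.203]
0.46 x -33.8 tipz 199.9 units [ 0.236  0.046 -0.245]
0.4 x -38.8 tipz 191.1 units [ 0.261  0.051 -0.289]
0.34 x -43.3 tipz 182.0 units [ 0.283  0.055 -0.334]
0.28 x -47.2 tipz 172.6 units [ 0.302  0.059 -0.381]
0.22 x -50.6 tipz 163.0 units [ 0.319  0.062 -0.43 ]
0.16 x -53.4 tipz 153.1 units [ 0.333  0.065 -0.479]
0.1 x -55.7 tipz 143.1 units [ 0.344  0.067 -0.529]
0.04 x -57.3 tipz 132.9 units [ 0.352  0.069 -0.58 ]
```

View pics/c7.png

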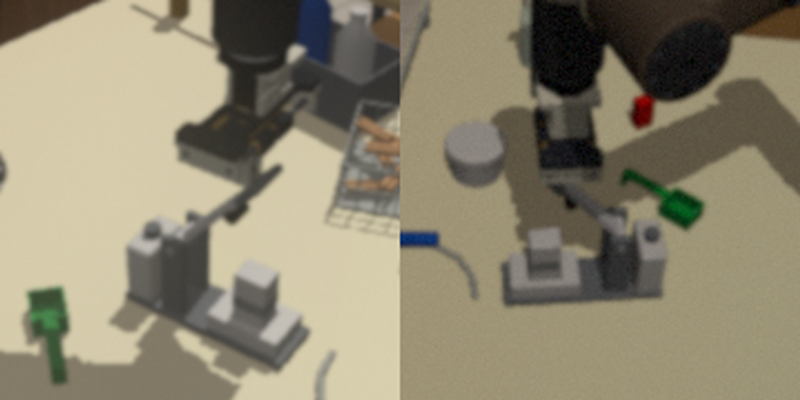

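The clamp is following at about 0.75 rad, and the force is about 7 N. I'll carry on along the arc.

```bash
python3 -m inch '[[[0.04,0.008,-0.025,0,0,0],[0.077,0.015,-0.057,0,0,0],[0.113,0.022,-0.091,0,0,0],[0.147,0.029,-0.127,0,0,0],[0.178,0.035,-0.165,0,0,0],[0.208,0.041,-0.205,0,0,0],[0.235,0.046,-0.247,0,0,0],[0.26,0.051,-0.29,0,0,0]]]'; python3 tab.py | sed -n '1p;21,30p'
```

```text
t: 19.77
eef_pos: [0.6323, 0.1092, 0.3702]
ee_rot: [3.141, 0.001, 0.193]
force: [-5.7, -1.7, 2.5]
width: 0.0003
tool unit x -39.10347152045073 y -0.17917355983568872 tip z 0.19217218802873975 [-5.68597632 -1.74808957  2.51250547]
0.46 x -33.8 tipz 199.9 units [-0.026 -0.005  0.039]
0.4 x -38.8 tipz 191.1 units [-0.001 -0.    -0.005]
0.34 x -43.3 tipz 182.0 units [ 0.021  0.004 -0.051]
0.28 x -47.2 tipz 172.6 units [ 0.04   0.008 -0.098]
0.22 x -50.6 tipz 163.0 units [ 0.057  0.011 -0.146]
0.16 x -53.4 tipz 153.1 units [ 0.07   0.014 -0.195]
0.1 x -55.7 tipz 143.1 units [ 0.081  0.016 -0.246]
0.04 x -57.3 tipz 132.9 units [ 0.089  0.017 -0.297]
```

```bash
python3 -m inch '[[[0.02,0.004,-0.048,0,0,0],[0.038,0.008,-0.095,0,0,0],[0.055,0.011,-0.14,0,0,0],[0.068,0.013,-0.18,0,0,0],[0.075,0.014,-0.21,0,0,0],[0.075,0.014,-0.21,0,0,0]]]'; python3 -m inch '[[[0.003,0,-0.015,0,0,0],[0.006,0.001,-0.03,0,0,0],[0.008,0.002,-0.045,0,0,0],[0.01,0.002,-0.055,0,0,0]]]'; python3 tab.py | sed -n '1p'
```

```text
t: 20.52
eef_pos: [0.6482, 0.1124, 0.3278]
ee_rot: [-3.141, -0.001, 0.193]
force: [0.0, 0.3, -0.1]
width: 0.0006
t: 21.02
eef_pos: [0.6501, 0.1128, 0.3177]
ee_rot: [-3.142, -0.001, 0.194]
force: [-2.9, -0.1, 6.8]
width: 0.0002
tool unit x -57.20777974936276 y -0.32254664216993306 tip z 0.1397376595279874 [-2.87284388 -0.13916681  6.772602  ]
```

```bash
python3 -m inch '[[[0,0,-0.01,0,0,0],[0.001,0,-0.02,0,0,0],[0.002,0,-0.03,0,0,0],[0.002,0,-0.04,0,0,0]]]'; python3 -m inch '[[[0,0,-0.006,0,0,0],[0.001,0,-0.012,0,0,0],[0.001,0,-0.018,0,0,0]]]'
```

```text
t: 21.52
eef_pos: [0.6506, 0.1129, 0.3101]
ee_rot: [-3.141, -0.002, 0.194]
force: [-3.2, 0.2, 7.4]
width: 0.0006
t: 21.9
eef_pos: [0.6508, 0.1129, 0.3066]
ee_rot: [-3.141, -0.002, 0.194]
force: [-3.1, 0.8, 8.0]
width: 0.0006
```

```bash
python3 -m inch '[[[0,0,-0.004,0,0,0],[0,0,-0.008,0,0,0]]]'; python3 -m inch '[[[0,0,-0.004,0,0,0],[0,0,-0.004,0,0,0]]]';python3 -m inch '[[[0,0,-0.004,0,0,0],[0,0,-0.004,0,0,0]]]'
```

```text
t: 22.15
eef_pos: [0.6508, 0.1129, 0.3051]
ee_rot: [-3.141, -0.002, 0.194]
force: [-2.9, 1.1, 9.2]
width: 0.0003
t: 22.4
eef_pos: [0.6509, 0.1129, 0.3044]
ee_rot: [-3.141, -0.002, 0.194]
force: [-3.2, 0.1, 9.0]
width: 0.0008
t: 22.65
eef_pos: [0.6508, 0.1129, 0.3043]
ee_rot: [-3.142, -0.003, 0.194]
force: [-5.9, -0.5, 14.3]
width: 0.0006
```

```bash
python3 -m inch '[[[0,0,-0.002,0,0,0],[0,0,-0.004,0,0,0],[0,0,-0.004,0,0,0]]]'; python3 - <<'E'
from h import *
b=arm.grab_frame("side")[150:250,220:360];a=arm.grab_frame("scene")[100:240,190:330]
cv2.imwrite("pics/c8.png",np.hstack([cv2.resize(a,(400,400)),cv2.resize(b,(400,286)) if 0 else cv2.resize(cv2.copyMakeBorder(b,0,40,0,0,0),(400,400))]))
E
```

```text
t: 23.02
eef_pos: [0.6508, 0.1129, 0.3043]
ee_rot: [3.142, -0.003, 0.194]
force: [-6.8, 0.2, 18.3]
width: 0.0002
```

View pics/c8.png

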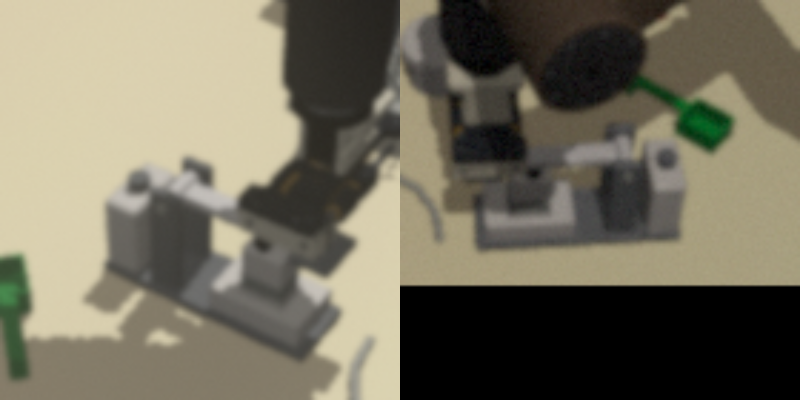

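```bash
python3 -m inch '[[[0,0,0.01,0,0,0],[0,0,0.1,0,0,0],[0,0,0.35,0,0,0],[0,0,0.6,0,0,0],[0,0,0.8,0,0,0]]]'; python3 -m inch '[[[0.1,-0.2,0.1,0,0,0],[0.15,-0.5,0.1,0,0,0],[0.15,-0.8,0.1,0,0,0],[0.15,-0.9,0.1,0,0,0],[0.15,-0.9,0.1,0,0,0]]]'; python3 - <<'E'
from h import *
sc=arm.grab_frame("scene");sd=arm.grab_frame("side")
a=np.radians(11.1);ux=-np.array([np.cos(a),np.sin(a),0]);uy=np.array([np.sin(a),-np.cos(a),0]);uz=np.array([0,0,1.])
O=np.array([.5940,.1015,0]);H=O+.105*ux+.12*uz
out=[]
for c,im in(("scene",sc),("side",sd)):
  im0=im.copy();cv2.imwrite(f"pics/{c}9.png",im)
  x0,y0=(200,100) if c=="scene" else (230,140)
  w=cv2.resize(im[y0:y0+130,x0:x0+130],(400,400),interpolation=2);f=400/130
  for th,col in((0,(0,0,255)),(.1,(255,0,0))):
    D=-np.cos(th)*ux+np.sin(th)*uz;N=np.sin(th)*ux+np.cos(th)*uz
    X=[H+r*D+k*uy+.006*N for r,k in((.142,.03),(.142,-.03),(.188,-.03),(.188,.03))]
    cv2.polylines(w,[((proj(c,X)-[x0,y0]+.5)*f).astype(np.int32)],1,col,1)
  out.append(w)
cv2.imwrite("pics/c9.png",np.hstack(out));print(arm.get_state()["force"])
E
```

```text
t: 23.75
eef_pos: [0.6505, 0.1126, 0.4647]
ee_rot: [-3.141, -0.003, 0.193]
force: [0.7, 1.1, -0.4]
width: 0.0007
t: 24.38
eef_pos: [0.6804, -0.0689, 0.4819]
ee_rot: [3.142, -0.001, 0.191]
force: [-0.0, 0.8, -0.2]
width: 0.0006
[-0.21349884 -0.30331061  0.15305937]
```

View pics/c9.png

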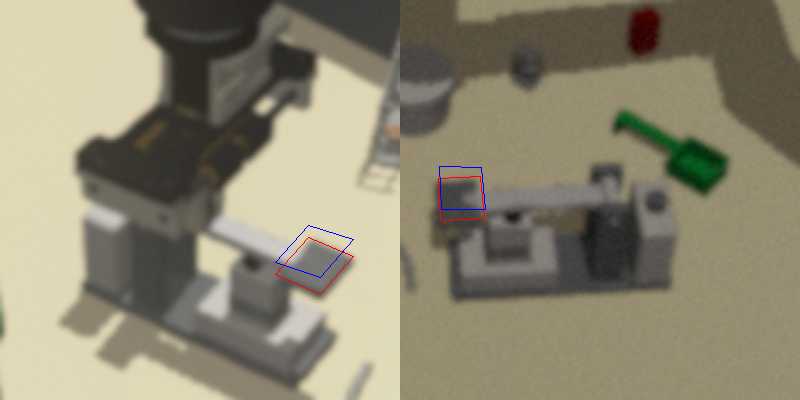

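View pics/scene9.png

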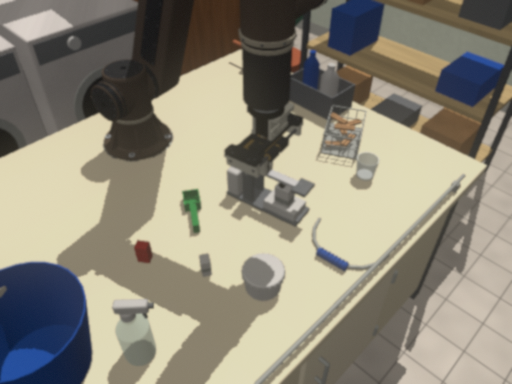

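```bash
python3 -c "
from station import arm
print(arm.job_done())"
```

```text
the job is handed in; nothing more can be done
None
```

The cartridge is in the cradle's pocket and the clamp is closed on it. I handed the job in at about 24.5 s of the 72 s allowed, and no verdict was reported.

- **Cartridge:** I took the larger white block, not the red one or the small white one. I gripped it across its 38 mm and found the pocket with the wrist camera. The cartridge went in without touching the rim, with at most about 2 N read at the wrist. A picture taken after I let go showed it upright in the pocket with the clamp still raised.
- **Clamp:** I pushed it over and down along its arc at about 6 to 8 N. At the end the wrist force rose from about 9 to 20 N with the fingertips no longer moving, at the height expected for fully closed.
- **Last checks:** The side and scene pictures show the paddle on the outline drawn for 0 rad, clearly not on the 0.1 rad one, and the nose on top of the cartridge. The arm was clear, with wrist force near zero. By eye, the other things look to be where they started.
- **Limits of the checks:** No check failed or disagreed. The cartridge's final depth was judged from the closed clamp and the pictures, not measured directly. Forces were read only at the end of each move.

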